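# Zero a click-stop marking gauge, raise it five clicks and lock it

## Task

Set the marking gauge for the model maker: turn its black knob clockwise until the scriber is down on its zero stop, without forcing the stop, then turn it back anticlockwise exactly five clicks, counted by feel because the worn knob has play. Then press the red lock pin gently but fully down so that the setting cannot shift, let go, and leave the things lying round the gauge where they are.

Things in the scene. Friction and masses are not known exactly. Their poses are not given: they have to be found in the camera images.
- gauge: marking gauge fixed to the table: grey cast base 124 x 104 x 18 mm, two guide rods, above them a round grey click housing of 120 mm diameter (z 60 to 93 mm). Origin under the middle of the base, on the knob's axis; z up; -x is the side to which the scriber arm points (scriber tip 108 mm out), a brass detent housing reaches 93 mm out on the +x side
- knob_centre (a point): middle of the black ribbed round knob on top of the gauge, on its upright axis: 40 mm diameter, 26 mm high (13 mm below to 13 mm above this point; the housing's cover lies 29 mm below it). Grip its rim anywhere with 20 to 30 N. Clockwise from above lowers the scriber, anticlockwise raises it
- click_wheel (a point): click wheel in the housing, on the knob's axis: 16 clicks a turn, 0.125 mm of scriber travel each. At each click the torque at the knob jumps to 0.2 to 0.3 N m, falls to nothing over about 10 degrees (it snaps over at 11) and then stays near nothing (0.02 N m) for about 10 more. The wheel always rests in a click
- knob_play (a point): worn drive collar just under the knob, on its axis. The knob has free play on the wheel's spindle, half a click to two clicks wide and different each time: on a change of direction it first turns with almost no torque (0.02 N m) and moves nothing, so the knob's own angle does not tell the number of clicks
- scriber_tip (a point): point of the steel scriber on the carriage, 108 mm in front of the knob's axis. In the gauge's frame its z is 41.00 mm when the wheel rests at the zero stop; it rises 0.125 mm a click, by 1.6 mm at most, and starts 2 to 5 clicks above zero
- stop_pad_tip (a point): tip of the sprung pad of the zero stop, hidden in the housing, 34 mm from the knob's axis. At zero the wheel meets it and pushes it in (4 N per mm): the torque at the knob does not fall away but rises to 0.4 N m at 1.5 mm; pushed in by more than 5 mm (0.7 N m, 8 degrees) the stop is strained. Let go, the wheel springs back to zero
- lock_top (a point): centre of the top of the red button of the lock pin: 19 mm diameter, upright axis 46 mm from the knob's axis at the gauge's front left (135 degrees from its +x axis). Its top is 16 mm below the knob's middle when up and 25 mm when down. Push straight down
- lock_pin (a joint): travel of the lock pin in m: 0 up (free), 0.009 fully down (the pin then stands between the posts of the click wheel). It stays where it is left; moving it takes 2 to 3 N, and it stops dead at the end
- pin_tin: small round dark green tin, 54 mm diameter, 17 mm high, loose beside the gauge; origin under its centre
- paint_pot: small red paint pot with a white cap, 35 mm diameter, 38 mm high, loose beside the gauge; origin under its centre
- sanding_block: brown sanding block 36 x 66 x 23 mm, loose beside the gauge; origin under its centre

How it is judged:
By the outcome, as a careful person would: the job done as asked, in the order asked, and still so for the second after the job is handed in, with the robot touching nothing.
It also fails if it takes over 72 s, if anything falls off the work surface, if the arm or the gripper's body presses on something with over 40 N, if the wrist force passes 120 N, or if a joint passes its speed limit or range.

## Robot

A 6-joint arm with a two-finger parallel gripper is mounted at the origin on the work surface; the furniture and walls round the work are solid. World frame = base frame: x ahead of the robot, y to its left, z up, the work surface at z = 0. Lengths are in m, angles in rad, forces in N, time in s.
With the tool pointing down it reaches from about 0.375 to 0.975 m from the base axis. Payload 3.8 kg.
Tool frame: the origin (TCP) lies between the finger pads; the fingertips stand 17 mm ahead of it and the grasp point (between the pads) lies 2 mm behind it; z points along the fingers, y is the line along which they close (so a half turn about z gives the same grasp; the last joint's range is limited). The gripper opens to 85 mm and grips with 20 to 120 N. Pads are 22 mm wide; open, the fingers measure 114 mm over their backs; the gripper's body (76 mm by 85 mm) begins 54 mm behind the grasp point. The pads swing forward as they close: fully open they stand 13 mm farther back than shut.
Start: joints at [-1.305, 0.264, 1.604, -0, 1.274, -0.037], TCP at [0.201, -0.644, 0.221] pointing down, gripper open.
Joint ranges: [-2.63, 2.63], [-0.94, 2.18], [0.31, 2.57], [-1.31, 4.45], [0, 2.66], [-2.55, 2.55]. Speed limits (rad/s): [2.57, 2.57, 3.14, 3.14, 3.14, 3.14].

## Interface

Orientations are given as a rotation vector (axis times angle).
In Python, from workcell import bot gives the robot as it stands.
- The arm moves only by the tool play_rows, never from a script. Its argument "steps" is one flat list of numbers, 4 for each row, row after row: the shift along the tool's x, y, z in m, then the turn about the tool's z in rad. A call has 1 to 10 rows; each row is the pose to reach, as a shift and turn from the pose commanded when the call began, along the tool's axes at that moment; what a row does not reach only later rows make up. A row lasts 1/8 s, in which the tool goes at most 62.5 mm and 10.7 degrees, less where a joint would pass 70% of its speed; a pose out of reach is approached as far as the arm can. A call with a gripper value outside its range is refused whole. "jaw" is the closure in counts, from 0 (fully open) to 255 (shut), set as the call begins (left out, the last holds). The fingers move at their own pace and stop on an object; "grip_force" is the grip in N (left out, the last holds). Time passes only in rows, so rows that repeat a pose let the fingers close. It gives the time, the measured TCP pose, the force, the opening and the grip force at its end, in the units of the state.
- bot.read_state(): the state, without advancing time (a new reading comes with each control period).
- bot.read_camera(name): name is "scene" or "side" or "wrist"; returns a dict with "pixels" (420x560x3 uint8, blue, green, red), "mtx" (3x3 intrinsics, pixels), "R" (3x3) and "t" (3): a world point X has camera coordinates R X + t. Camera axes: x right, y down, z forward; pixel columns grow to the right and rows downward; lengths in m; the calibration is good to about 2 mm. A picture is of the moment at which its call begins. There is no depth.
- bot.finish_job(): hands the job in; it is judged then, once.
The state is a dict: "time": time; "q": joint angles; "joint_vel": joint speeds; "joint_torque": joint torques, N m; "tool_pos": TCP position; "tcp_rot": TCP orientation; "wrist_force": force on the tool from outside, world axes, zero at the start; "torque": the same for the moment, N m; "width": opening from 0.0 (shut) to 1.0 (fully open); "grip_force": force on a finger pad.
Only numpy, scipy, OpenCV 4.12 (cv2) and the standard library are available. Lean on these libraries where they do the work, as an engineer would, in place of code of your own. Each camera call takes 0.05 s, during which the arm holds its last target. There are 200 camera calls.

## Working session

There is one attempt and no reset: what is moved stays moved. The work goes in short steps, Python scripts to look and compute and a tool call to move; the robot and the scene stay as the last step left them, time stands still between calls to the robot, and variables do not carry over. Pictures are saved under pics/ and viewed, at most 10 in all, crops included, and the job is handed in when it is done.

Besides the shell and the picture viewer there is one more tool, called after ">>>" by a JSON object that holds its "method" and its "body", one argument or row to a line. play_rows: Moves the arm, as the interface text tells. Its arguments: {"type":"object","properties":{"steps":{"type":"array"},"jaw":{"type":"number"},"grip_force":{"type":"number"}},"required":["steps"]}

```bash
ls; mkdir -p pics
python3 - <<'E'
from workcell import bot
import cv2,numpy as np
s=bot.read_state();print(s)
a=[]
for n in("scene","side"):
    c=bot.read_camera(n);cv2.imwrite(f"pics/{n}0.png",c["pixels"]);np.savez(f"pics/{n}0.npz",**c)
E
```

```text
pics
{'time': 0.0, 'q': array([-1.30491263e+00,  2.64765643e-01,  1.60535475e+00,  2.81959264e-05,
        1.27368431e+00, -3.69036099e-02]), 'joint_vel': array([-0.00067263,  0.00066093, -0.00025006,  0.00131046, -0.00135382,
        0.00056164]), 'joint_torque': array([-2.62555302e-03, -5.15116632e+01, -3.67317510e+01, -2.70700684e-04,
        1.31492992e-02,  6.47773120e-06]), 'tool_pos': array([ 0.20108362, -0.64357861,  0.21936401]), 'tcp_rot': array([-3.10348511e+00, -4.73457658e-01,  3.54642854e-04]), 'wrist_force': array([ 0.26227295,  0.66492497, -0.33546115]), 'torque': array([-0.03039453, -0.03731369,  0.04045361]), 'grip_force': 0.0, 'width': 0.9994874310285711}
```

View pics/scene0.png

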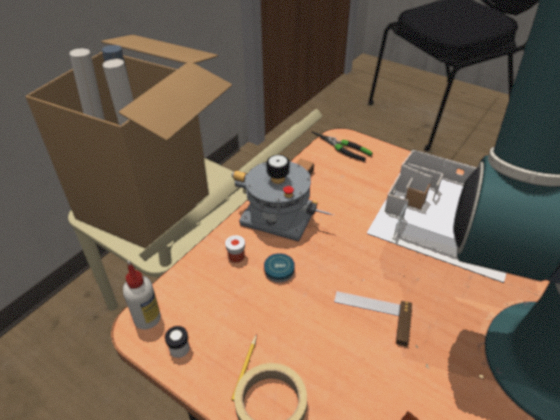

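View pics/side0.png

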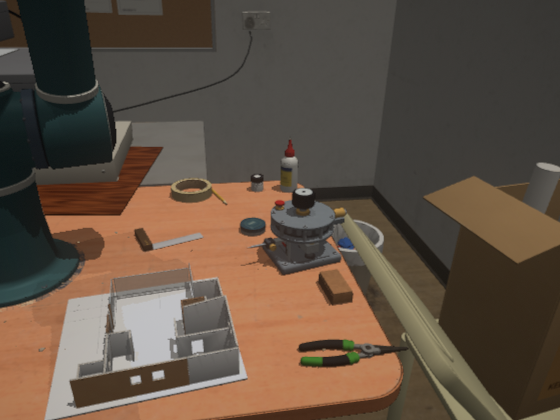

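The scene view shows the knob near (278,167) and the red lock near (289,190). In the side view the knob is near (303,198) and the lock near (280,203). I'll enlarge both.

Run:
```python
import cv2,numpy as np
a=cv2.imread("pics/scene0.png")[140:250,220:340];b=cv2.imread("pics/side0.png")[180:290,235:355]
f=lambda i:cv2.resize(i,None,fx=3.3333,fy=3.3333,interpolation=cv2.INTER_CUBIC)
cv2.imwrite("pics/c0.png",np.hstack([f(a),f(b)]))
```

```text
(no output)
```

View pics/c0.png

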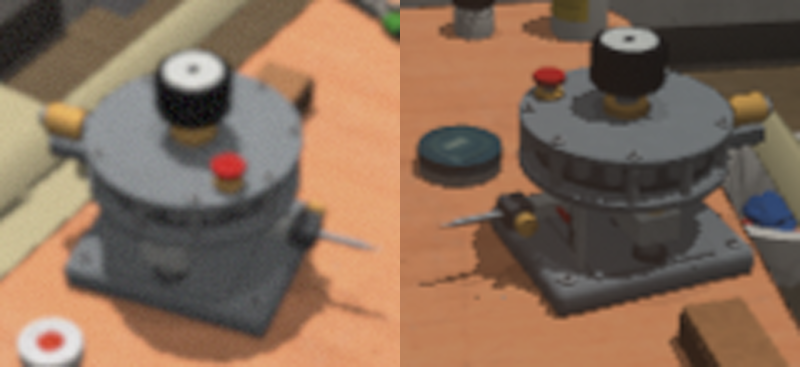

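Enlarged pixel positions:

| Point | Scene | Side |
|---|---|---|
| Knob top centre | (277.6,161) | (303.4,191.7) |
| Lock top | (288.7,188.3) | (279.7,202.2) |
| Scriber tip | (331.9,214.4) | (247.9,247.2) |

```bash
cat > h.py <<'E'
import cv2,numpy as np
def tri(obs):
    A=[];B=[]
    for c,(u,v) in obs:
        P=c["mtx"]@np.c_[c["R"],c["t"]]
        A+=[u*P[2]-P[0],v*P[2]-P[1]]
    A=np.array(A);n=np.linalg.norm(A[:,:3],axis=1);A/=n[:,None]
    return np.linalg.lstsq(A[:,:3],-A[:,3],rcond=None)[0]
def proj(c,X): p=c["mtx"]@(c["R"]@X+c["t"]);return p[:2]/p[2]
E
python3 - <<'E'
from h import *
np.set_printoptions(precision=4,suppress=True)
S=dict(np.load("pics/scene0.npz"));D=dict(np.load("pics/side0.npz"))
R={}
for n,a,b in(("knobtop",(277.6,161),(303.4,191.7)),("lock",(288.7,188.3),(279.7,202.2)),("tip",(331.9,214.4),(247.9,247.2))):
    X=tri([(S,a),(D,b)]);R[n]=X;print(n,X,proj(S,X)-a,proj(D,X)-b)
k=R["knobtop"]
for n in("lock","tip"):
    d=R[n]-k;print(n,np.hypot(*d[:2]),np.degrees(np.arctan2(d[1],d[0])),d[2])
print(np.linalg.norm(k[:2]))
E
```

```text
knobtop [ 0.5202 -0.0168  0.1348] [-0.1607 -0.1599] [-0.1792  0.1272]
lock [0.4812 0.0049 0.1058] [-0.0848 -0.0731] [-0.0887  0.0544]
tip [ 0.4166 -0.0418  0.0414] [0.1901 0.1243] [ 0.2071 -0.0937]
lock 0.04463231903049125 150.84592686902081 -0.028979179373482725
tip 0.10656853751978748 -166.45625863838555 -0.09346065754783509
0.5204745839818288
```

```bash
cat >> h.py <<'E'
from scipy.spatial.transform import Rotation as Ro
np.set_printoptions(precision=4,suppress=True)
def togo(s,X,tag=""):
    print(tag,"shift in tool axes:",Ro.from_rotvec(s["tcp_rot"]).inv().apply(np.array(X)-s["tool_pos"]))
def brief(s):
    R=Ro.from_rotvec(s["tcp_rot"]).as_matrix()
    print("t %.2f pos"%s["time"],s["tool_pos"],"x",R[:,0],"q6 %.3f"%s["q"][5],"F",s["wrist_force"],"T",s["torque"],"jt6 %.3f"%s["joint_torque"][5],"w %.3f g %.1f"%(s["width"],s["grip_force"]))
E
python3 - <<'E'
from h import *
from workcell import bot
s=bot.read_state();print(Ro.from_rotvec(s["tcp_rot"]).as_matrix());togo(s,[0.5202,-0.0168,0.215])
# pole: intersect scene line with side line
S=dict(np.load("pics/scene0.npz"));D=dict(np.load("pics/side0.npz"))
def plane(c,a,b):
    r=np.linalg.inv(c["mtx"]);n=np.cross(r@[*a,1],r@[*b,1]);return c["R"].T@n,n@c["t"]
(n1,d1),(n2,d2)=plane(S,(310,120),(222,200)),plane(D,(352,222),(430,325))
dr=np.cross(n1,n2)
for x in(.55,.6,.65,.7):print(np.linalg.solve([n1,n2,[1,0,0]],[-d1,-d2,x]))
E
```

```text
[[ 0.9545  0.2982 -0.0006]
 [ 0.2982 -0.9545  0.002 ]
 [ 0.0001 -0.0021 -1.    ]]
 shift in tool axes: [ 0.4915 -0.5031  0.0055]
[ 0.55    4.787  -0.1086]
[ 0.6     4.7672 -0.1733]
[ 0.65    4.7474 -0.2379]
[ 0.7     4.7277 -0.3026]
```

>>> {"method": "play_rows", "body": {
  "steps": [0.041,-0.042,0,-0.14,0.082,-0.084,0,-0.28,0.123,-0.126,0,-0.42,0.164,-0.168,0,-0.56,0.205,-0.21,0,-0.7,0.246,-0.252,0,-0.84,0.287,-0.294,0,-0.98,0.328,-0.336,0,-1.12,0.369,-0.378,0,-1.26,0.41,-0.42,0,-1.4]
}}

```text
time: 1.35
tool_pos: [0.4677, -0.1193, 0.2205]
tcp_rot: [2.065, 2.368, -0.0]
wrist_force: [0.9, -0.5, 0.6]
width: 0.993
grip_force: 0.0
```

Run:
```python
from h import *
from workcell import bot
s=bot.read_state();brief(s);togo(s,[0.5202,-0.0168,0.215])
```

```text
t 1.35 pos [ 0.4677 -0.1193  0.2205] x [-0.1361  0.9907 -0.0001] q6 -0.438 F [ 0.8627 -0.5033  0.6204] T [ 0.0081  0.0338 -0.0336] jt6 0.153 w 0.993 g 0.0
 shift in tool axes: [0.0944 0.066  0.0055]
```

>>> {"method": "play_rows", "body": {
  "steps": [0.031,0.022,0,-0.08,0.063,0.044,0,-0.16,0.092,0.064,0,-0.24,0.092,0.064,0,-0.24,0.092,0.064,0,-0.24]
}}

```text
time: 1.98
tool_pos: [0.5182, -0.0217, 0.2202]
tcp_rot: [-1.772, -2.593, 0.002]
wrist_force: [0.2, -0.9, 0.6]
width: 0.996
grip_force: 0.0
```

Run:
```python
from h import *
from workcell import bot
s=bot.read_state();brief(s);togo(s,[0.5202,-0.0168,0.125])
c=bot.read_camera("wrist");cv2.imwrite("pics/w1.png",c["pixels"]);np.savez("pics/w1.npz",**c)
print("proj knob top",proj(c,np.array([0.5202,-0.0168,0.135])),"lock",proj(c,np.array([.4812,.0049,.1058])))
```

```text
t 1.98 pos [ 0.5182 -0.0217  0.2202] x [-0.3634  0.9316  0.0001] q6 -0.461 F [ 0.165  -0.9022  0.6098] T [-0.0014  0.0192 -0.015 ] jt6 -0.001 w 0.996 g 0.0
 shift in tool axes: [0.0038 0.0038 0.0952]
proj knob top [288.2454 211.3432] lock [249.9002 155.7213]
```

View pics/w1.png

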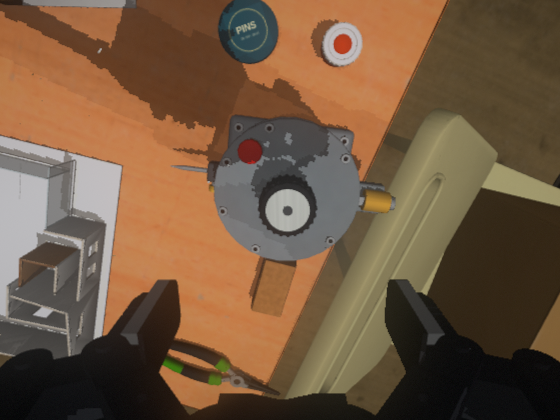

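Wrist view: knob top at (288,210), which matches the prediction. The lock is at (250,151). A beige chair arm stands to the right, with its end near (440,112), so I'll check its height before descending.

Run:
```python
from h import *
W=dict(np.load("pics/w1.npz"));S=dict(np.load("pics/scene0.npz"));D=dict(np.load("pics/side0.npz"))
for z in(0,.1,.15):
    # points on the arm's gauge-side edge at assumed heights; print their projections elsewhere
    for p in((385,190),(330,300),(440,112)):
        r=W["R"].T@np.linalg.inv(W["mtx"])@[*p,1];o=-W["R"].T@W["t"];X=o+r*(z-o[2])/r[2]
        print(z,p,X,"scene",proj(S,X),"side",proj(D,X))
X=tri([(W,(249.8,151)),(S,(288.7,188.3)),(D,(279.7,202.2))]);print("lock",X)
X=tri([(W,(288,210)),(S,(277.6,161)),(D,(303.4,191.7))]);print("knob",X)
```

```text
0 (385, 190) [0.6263 0.004  0.    ] scene [229.1742 201.1254] side [349.0812 245.8668]
0 (330, 300) [ 0.6255 -0.1415  0.    ] scene [271.9417 164.6207] side [374.2769 289.0083]
0 (440, 112) [0.6418 0.0969 0.    ] scene [191.9466 224.7494] side [342.9659 223.8116]
0.1 (385, 190) [0.5894 0.0171 0.1   ] scene [235.9797 172.1958] side [333.5206 199.3618]
0.1 (330, 300) [ 0.5888 -0.0895  0.1   ] scene [270.5903 144.1702] side [350.1861 225.4714]
0.1 (440, 112) [0.6007 0.0851 0.1   ] scene [206.5103 189.884 ] side [329.7814 185.2347]
0.15 (385, 190) [0.571  0.0237 0.15  ] scene [239.932  155.3949] side [325.1978 174.4878]
0.15 (330, 300) [ 0.5705 -0.0634  0.15  ] scene [269.7859 131.9964] side [338.0261 193.4009]
0.15 (440, 112) [0.5802 0.0793 0.15  ] scene [214.8375 169.9489] side [322.5058 163.9471]
lock [0.4807 0.0067 0.1059]
knob [ 0.52   -0.0164  0.1348]
```

>>> {"method": "play_rows", "body": {
  "steps": [0.0043,0.0036,0.03,0,0.0043,0.0036,0.06,0,0.0043,0.0036,0.08,0,0.0043,0.0036,0.094,0,0.0043,0.0036,0.094,0]
}}

```text
time: 2.65
tool_pos: [0.5194, -0.0168, 0.1257]
tcp_rot: [-1.773, -2.591, 0.002]
wrist_force: [0.3, -0.5, 0.3]
width: 1.001
grip_force: 0.0
```

```bash
cat > r.py <<'E'
from h import *
from workcell import bot
brief(bot.read_state())
E
python3 r.py
python3 - <<'E'
from h import *
from workcell import bot
togo(bot.read_state(),[0.52,-0.0164,0.126])
E
```

```text
t 2.65 pos [ 0.5194 -0.0168  0.1257] x [-0.3623  0.9321  0.0009] q6 -0.451 F [ 0.3435 -0.5008  0.2622] T [-0.0067  0.0321  0.0165] jt6 0.000 w 1.001 g 0.0
 shift in tool axes: [ 0.0002  0.0007 -0.0004]
```

>>> {"method": "play_rows", "body": {
  "steps": [0,0.0007,0,0,0,0.0007,0,0,0,0.0007,0,0,0,0.0007,0,0,0,0.0007,0,0,0,0.0007,0,0],
  "jaw": 255,
  "grip_force": 26
}}

```text
time: 3.4
tool_pos: [0.5211, -0.0159, 0.1267]
tcp_rot: [-1.772, -2.594, 0.0]
wrist_force: [-0.0, 0.2, -0.5]
width: -0.004
grip_force: 0.0
```

```bash
python3 r.py
```

```text
t 3.40 pos [ 0.5211 -0.0159  0.1267] x [-0.3635  0.9316  0.    ] q6 -0.450 F [-0.0128  0.1986 -0.4652] T [ 0.0201 -0.0142 -0.0167] jt6 0.000 w -0.004 g 0.0
```

```bash
python3 - <<'E'
from h import *
from workcell import bot
I=[bot.read_camera(n)["pixels"] for n in("wrist","side")]
a=cv2.resize(I[0],(400,300));b=cv2.resize(I[1][150:270,220:380],(400,300),interpolation=cv2.INTER_CUBIC)
cv2.imwrite("pics/w2.png",np.hstack([a,b]))
E
python3 r.py
```

```text
t 3.50 pos [ 0.5211 -0.0159  0.1266] x [-0.3635  0.9316  0.    ] q6 -0.450 F [-0.1066 -0.4364 -0.1191] T [-0.0145 -0.0489  0.0101] jt6 0.000 w -0.002 g 0.0
```

View pics/w2.png

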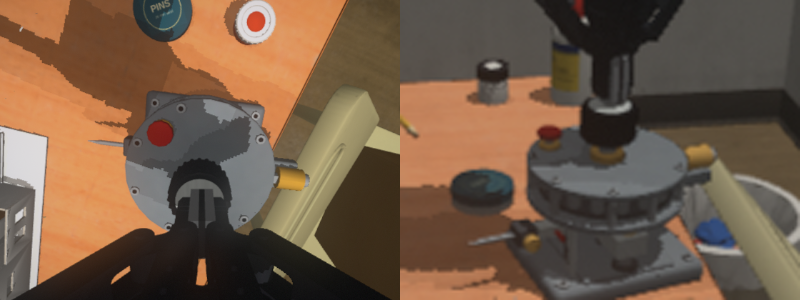

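The fingers shut with no grip. The tips look to be at the knob's top, not around it, so I'll work out where they really are.

Run:
```python
from h import *
from workcell import bot
W=dict(np.load("pics/w1.npz"));D=dict(np.load("pics/side0.npz"));s=bot.read_state()
p=np.array([0.5182,-0.0217,0.2202]);y=np.array([.932,.363,0])
for dz in(-.03,-.02,-.013,0,.004,.017):
    print(dz,[proj(W,p+[0,0,-dz]+k*y*.0425) for k in(-1,1)],"side now tip",proj(D,s["tool_pos"]-[0,0,dz]))
c=bot.read_camera("wrist")
for dz in(-.03,-.013,0,.017): print(dz,"wrist now /1.4",proj(c,s["tool_pos"]-[0,0,dz])/1.4, "knobtop",proj(c,np.array([.52,-.0164,.135]))/1.4)
```

```text
-0.03 [array([176.7019, 308.9052]), array([390.4619, 309.0671])] side now tip [304.1901 180.4801]
-0.02 [array([183.3305, 295.5894]), array([383.679 , 295.7374])] side now tip [303.9249 185.6139]
-0.013 [array([187.4964, 287.2206]), array([379.4162, 287.36  ])] side now tip [303.7411 189.1735]
0 [array([194.3707, 273.4111]), array([372.3824, 273.5369])] side now tip [303.4035 195.711 ]
0.004 [array([196.2899, 269.5559]), array([370.4187, 269.6779])] side now tip [303.3006 197.7036]
0.017 [array([201.9872, 258.1108]), array([364.5895, 258.2221])] side now tip [302.9693 204.1193]
-0.03 wrist now /1.4 [202.5542 220.7013] knobtop [200.4913 201.5452]
-0.013 wrist now /1.4 [202.4328 205.2053] knobtop [200.4913 201.5452]
0 wrist now /1.4 [202.3555 195.337 ] knobtop [200.4913 201.5452]
0.017 wrist now /1.4 [202.2698 184.4033] knobtop [200.4913 201.5452]
```

The views agree that the shut tips stand about 11 mm behind the TCP, at z ≈ 0.137. They closed just above the knob's top. I'll open, go 26 mm lower and close again.

>>> {"method": "play_rows", "body": {
  "steps": [0,-0.001,-0.01,0,0,-0.001,-0.01,0,0,-0.001,-0.01,0,0,-0.001,-0.01,0,0,-0.001,-0.01,0,0,-0.001,0,0,0,-0.001,0.01,0,0,-0.001,0.02,0,0,-0.001,0.026,0,0,-0.001,0.026,0],
  "jaw": 0
}}

```text
time: 4.8
tool_pos: [0.5196, -0.0162, 0.0998]
tcp_rot: [-1.772, -2.593, 0.001]
wrist_force: [-0.0, -0.0, -0.0]
width: 1.001
grip_force: 0.0
```

```bash
python3 r.py
python3 - <<'E'
from h import *
from workcell import bot
I=[bot.read_camera(n)["pixels"] for n in("wrist","side")]
a=cv2.resize(I[0],(400,300));b=cv2.resize(I[1][150:270,220:380],(400,300),interpolation=cv2.INTER_CUBIC)
cv2.imwrite("pics/w3.png",np.hstack([a,b]))
E
```

```text
t 4.80 pos [ 0.5196 -0.0162  0.0998] x [-0.3635  0.9316  0.0008] q6 -0.451 F [-0.015  -0.0247 -0.0312] T [-0.0066 -0.0628 -0.0179] jt6 -0.000 w 1.001 g 0.0
```

View pics/w3.png

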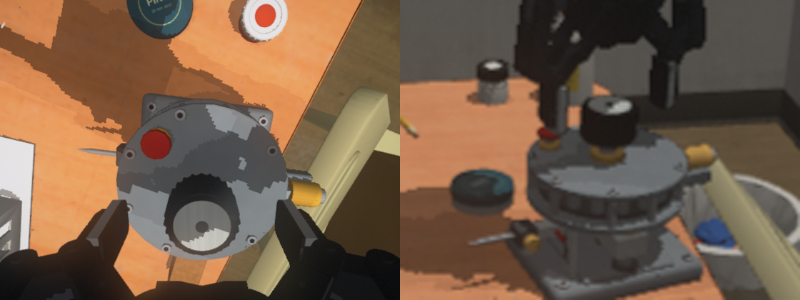

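The open fingers now straddle the knob, with tips slightly below its top and clear of the lock. Closing.

>>> {"method": "play_rows", "body": {
  "steps": [0,0,0,0,0,0,0,0,0,0,0,0,0,0,0,0,0,0,0,0,0,0,0,0],
  "jaw": 255,
  "grip_force": 26
}}

```text
time: 5.65
tool_pos: [0.52, -0.0165, 0.1012]
tcp_rot: [-1.772, -2.594, 0.001]
wrist_force: [-3.5, -1.1, 6.0]
width: 0.46
grip_force: 26.3
```

```bash
python3 r.py
```

```text
t 5.65 pos [ 0.52   -0.0165  0.1012] x [-0.3636  0.9316 -0.0002] q6 -0.451 F [-3.482  -1.1256  6.0443] T [-0.1944  0.5123  0.0412] jt6 0.007 w 0.460 g 26.3
```

Gripped, about 39 mm wide. The stop is at least two clicks away, so the first 32° is safe to sample in one batch, in 4° steps.

>>> {"method": "play_rows", "body": {
  "steps": [0,-0.0004,0,0.07,0,-0.0004,0,0.07]
}}

```text
time: 5.9
tool_pos: [0.52, -0.0165, 0.1012]
tcp_rot: [1.861, 2.531, 0.0]
wrist_force: [-3.4, -1.3, 5.8]
width: 0.457
grip_force: 26.3
```

```bash
python3 r.py
```

```text
t 5.90 pos [ 0.52   -0.0165  0.1012] x [-0.2981  0.9545 -0.0002] q6 -0.382 F [-3.4386 -1.2579  5.8021] T [-0.0853  0.4305 -0.0377] jt6 0.214 w 0.457 g 26.3
```

>>> {"method": "play_rows", "body": {
  "steps": [0,0,0,0.07,0,0,0,0.07]
}}

```text
time: 6.15
tool_pos: [0.52, -0.0165, 0.1012]
tcp_rot: [1.948, 2.464, 0.0]
wrist_force: [-3.6, -0.6, 5.1]
width: 0.46
grip_force: 26.3
```

```bash
python3 r.py
```

```text
t 6.15 pos [ 0.52   -0.0165  0.1012] x [-0.2308  0.973  -0.0002] q6 -0.312 F [-3.5756 -0.6156  5.1035] T [-0.0838  0.4354 -0.0149] jt6 0.162 w 0.460 g 26.3
```

>>> {"method": "play_rows", "body": {
  "steps": [0,0,0,0.07,0,0,0,0.07]
}}

```text
time: 6.4
tool_pos: [0.52, -0.0165, 0.1012]
tcp_rot: [2.033, 2.395, 0.0]
wrist_force: [-2.9, -0.8, 5.9]
width: 0.461
grip_force: 26.3
```

```bash
python3 r.py
```

```text
t 6.40 pos [ 0.52   -0.0165  0.1012] x [-0.1627  0.9867 -0.0002] q6 -0.243 F [-2.8839 -0.8472  5.8844] T [-0.0273  0.4476  0.1404] jt6 0.339 w 0.461 g 26.3
```

>>> {"method": "play_rows", "body": {
  "steps": [0,0,0,0.07,0,0,0,0.07]
}}

```text
time: 6.65
tool_pos: [0.5201, -0.0165, 0.1012]
tcp_rot: [2.115, 2.322, 0.0]
wrist_force: [-3.1, 0.5, 5.6]
width: 0.46
grip_force: 26.3
```

```bash
python3 r.py
```

```text
t 6.65 pos [ 0.5201 -0.0165  0.1012] x [-0.093   0.9957 -0.0002] q6 -0.173 F [-3.1266  0.5496  5.6035] T [-0.0939  0.4205  0.1018] jt6 0.233 w 0.460 g 26.3
```

>>> {"method": "play_rows", "body": {
  "steps": [0,0,0,0.07,0,0,0,0.07]
}}

```text
time: 6.9
tool_pos: [0.5201, -0.0165, 0.1012]
tcp_rot: [2.196, 2.246, 0.0]
wrist_force: [-1.8, -0.7, 5.9]
width: 0.458
grip_force: 26.3
```

```bash
python3 r.py
```

```text
t 6.90 pos [ 0.5201 -0.0165  0.1012] x [-0.0229  0.9997 -0.0002] q6 -0.102 F [-1.7972 -0.6613  5.9012] T [-0.0758  0.4221  0.0366] jt6 0.161 w 0.458 g 26.3
```

>>> {"method": "play_rows", "body": {
  "steps": [0,0,0,0.07,0,0,0,0.07]
}}

```text
time: 7.15
tool_pos: [0.5201, -0.0165, 0.1012]
tcp_rot: [2.273, 2.168, 0.0]
wrist_force: [-2.3, -1.2, 4.4]
width: 0.458
grip_force: 26.3
```

```bash
python3 r.py
```

```text
t 7.15 pos [ 0.5201 -0.0165  0.1012] x [ 0.0472  0.9989 -0.0001] q6 -0.032 F [-2.2667 -1.2311  4.3973] T [-0.0263  0.4208 -0.0411] jt6 0.163 w 0.458 g 26.3
```

>>> {"method": "play_rows", "body": {
  "steps": [0,0,0,0.07,0,0,0,0.07]
}}

```text
time: 7.4
tool_pos: [0.5201, -0.0165, 0.1012]
tcp_rot: [2.347, 2.087, 0.0]
wrist_force: [-2.7, -0.4, 4.5]
width: 0.459
grip_force: 26.3
```

```bash
python3 r.py
```

```text
t 7.40 pos [ 0.5201 -0.0165  0.1012] x [ 0.1168  0.9932 -0.0001] q6 0.038 F [-2.6776 -0.353   4.4848] T [-0.0724  0.4095 -0.0102] jt6 0.162 w 0.459 g 26.3
```

>>> {"method": "play_rows", "body": {
  "steps": [0,0,0,0.07,0,0,0,0.07]
}}

```text
time: 7.65
tool_pos: [0.5201, -0.0165, 0.1012]
tcp_rot: [2.418, 2.005, 0.0]
wrist_force: [-2.7, -0.5, 5.3]
width: 0.46
grip_force: 26.3
```

```bash
python3 r.py
```

```text
t 7.65 pos [ 0.5201 -0.0165  0.1012] x [ 0.1853  0.9827 -0.0001] q6 0.107 F [-2.7187 -0.4941  5.3295] T [-0.0581  0.3965  0.2105] jt6 0.416 w 0.460 g 26.3
```

`jt6` gives a clean signal: about 0.16 baseline, with humps at q6 ≈ -0.29 and 0.10. The third hump, near 0.49, is the first that could be the stop.

>>> {"method": "play_rows", "body": {
  "steps": [0,0,0,0.09,0,0,0,0.09]
}}

```text
time: 7.9
tool_pos: [0.5201, -0.0165, 0.1012]
tcp_rot: [2.506, 1.893, 0.001]
wrist_force: [-3.2, -0.1, 4.7]
width: 0.457
grip_force: 26.3
```

```bash
python3 r.py
```

```text
t 7.90 pos [ 0.5201 -0.0165  0.1012] x [ 0.2734  0.9619 -0.0001] q6 0.198 F [-3.1607 -0.0873  4.6734] T [-0.106   0.4438  0.1013] jt6 0.317 w 0.457 g 26.3
```

>>> {"method": "play_rows", "body": {
  "steps": [0,0,0,0.14,0,0,0,0.25,0,0,0,0.25]
}}

```text
time: 8.28
tool_pos: [0.5202, -0.0165, 0.1012]
tcp_rot: [2.722, 1.567, 0.001]
wrist_force: [-1.5, -0.9, 5.6]
width: 0.459
grip_force: 26.3
```

```bash
python3 r.py
```

```text
t 8.28 pos [ 0.5202 -0.0165  0.1012] x [0.5021 0.8648 0.0002] q6 0.447 F [-1.5486 -0.9367  5.6414] T [-0.1631  0.3747 -0.0019] jt6 0.310 w 0.459 g 26.3
```

>>> {"method": "play_rows", "body": {
  "steps": [0,0,0,0.07,0,0,0,0.07]
}}

```text
time: 8.52
tool_pos: [0.5202, -0.0166, 0.1012]
tcp_rot: [2.775, 1.472, 0.001]
wrist_force: [-2.7, -1.1, 5.8]
width: 0.462
grip_force: 26.3
```

```bash
python3 r.py
```

```text
t 8.53 pos [ 0.5202 -0.0166  0.1012] x [0.5606 0.8281 0.0002] q6 0.516 F [-2.6572 -1.1048  5.7678] T [-0.1148  0.3527  0.1949] jt6 0.385 w 0.462 g 26.3
```

>>> {"method": "play_rows", "body": {
  "steps": [0,0,0,0.06,0,0,0,0.06]
}}

```text
time: 8.78
tool_pos: [0.5203, -0.0166, 0.1012]
tcp_rot: [2.817, 1.388, 0.001]
wrist_force: [-3.3, -0.9, 5.2]
width: 0.453
grip_force: 26.3
```

```bash
python3 r.py
```

```text
t 8.78 pos [ 0.5203 -0.0166  0.1012] x [0.6093 0.7929 0.0003] q6 0.576 F [-3.3456 -0.911   5.1982] T [-0.18    0.3153  0.1472] jt6 0.264 w 0.453 g 26.3
```

That was a normal click, as the torque fell. On to the fourth hump, near 0.88.

>>> {"method": "play_rows", "body": {
  "steps": [0,0,0,0.13,0,0,0,0.26,0,0,0,0.26]
}}

```text
time: 9.15
tool_pos: [0.5203, -0.0166, 0.1012]
tcp_rot: [2.974, 1.01, 0.001]
wrist_force: [-1.8, -1.6, 4.5]
width: 0.458
grip_force: 26.3
```

```bash
python3 r.py
```

```text
t 9.15 pos [ 0.5203 -0.0166  0.1012] x [0.7933 0.6089 0.0006] q6 0.837 F [-1.817  -1.6479  4.4584] T [-0.2081  0.3319 -0.0137] jt6 0.318 w 0.458 g 26.3
```

>>> {"method": "play_rows", "body": {
  "steps": [0,0,0,0.07,0,0,0,0.07]
}}

```text
time: 9.4
tool_pos: [0.5203, -0.0166, 0.1012]
tcp_rot: [3.007, 0.907, 0.001]
wrist_force: [-1.9, -0.6, 4.9]
width: 0.455
grip_force: 26.3
```

```bash
python3 r.py
```

```text
t 9.40 pos [ 0.5203 -0.0166  0.1012] x [0.8332 0.5529 0.0006] q6 0.906 F [-1.883  -0.5847  4.8673] T [-0.2018  0.3072  0.2312] jt6 0.391 w 0.455 g 26.3
```

>>> {"method": "play_rows", "body": {
  "steps": [0,0,0,0.06,0,0,0,0.06]
}}

```text
time: 9.65
tool_pos: [0.5204, -0.0167, 0.1012]
tcp_rot: [3.033, 0.816, 0.001]
wrist_force: [-1.3, -1.0, 5.4]
width: 0.458
grip_force: 26.3
```

```bash
python3 r.py
```

```text
t 9.65 pos [ 0.5204 -0.0167  0.1012] x [0.8649 0.5019 0.0006] q6 0.966 F [-1.3308 -1.0213  5.4282] T [-0.2259  0.2711  0.1524] jt6 0.270 w 0.458 g 26.3
```

Another click. Next hump is near 1.28.

>>> {"method": "play_rows", "body": {
  "steps": [0,0,0,0.13,0,0,0,0.26,0,0,0,0.26]
}}

```text
time: 10.02
tool_pos: [0.5204, -0.0168, 0.1012]
tcp_rot: [3.113, 0.415, 0.002]
wrist_force: [-1.5, -1.8, 4.8]
width: 0.462
grip_force: 26.4
```

```bash
python3 r.py
```

```text
t 10.03 pos [ 0.5204 -0.0168  0.1012] x [0.9651 0.2617 0.0009] q6 1.227 F [-1.5081 -1.8053  4.8425] T [-0.2311  0.3054 -0.0152] jt6 0.319 w 0.462 g 26.4
```

>>> {"method": "play_rows", "body": {
  "steps": [0,0,0,0.07,0,0,0,0.07]
}}

```text
time: 10.28
tool_pos: [0.5204, -0.0167, 0.1012]
tcp_rot: [3.126, 0.307, 0.002]
wrist_force: [-2.2, -0.2, 6.0]
width: 0.459
grip_force: 26.3
```

```bash
python3 r.py
```

```text
t 10.28 pos [ 0.5204 -0.0167  0.1012] x [0.9808 0.1949 0.001 ] q6 1.295 F [-2.1736 -0.2136  6.0062] T [-0.27    0.2844  0.2739] jt6 0.445 w 0.459 g 26.3
```

>>> {"method": "play_rows", "body": {
  "steps": [0,0,0,0.05,0,0,0,0.05]
}}

```text
time: 10.52
tool_pos: [0.5204, -0.0167, 0.1012]
tcp_rot: [3.132, 0.23, 0.002]
wrist_force: [-1.0, -1.9, 5.9]
width: 0.455
grip_force: 26.3
```

```bash
python3 r.py
```

```text
t 10.53 pos [ 0.5204 -0.0167  0.1012] x [0.9893 0.146  0.0011] q6 1.345 F [-1.0351 -1.9194  5.9121] T [-0.2886  0.2131  0.3449] jt6 0.468 w 0.455 g 26.3
```

The torque is rising, not falling, so this is the zero stop, four clicks below the start. Now reverse: the first anticlockwise contact lies between q6 1.08 and 0.49.

>>> {"method": "play_rows", "body": {
  "steps": [0,0,0,-0.12,0,0,0,-0.225,0,0,0,-0.225]
}}

```text
time: 10.9
tool_pos: [0.5204, -0.0167, 0.1012]
tcp_rot: [3.087, 0.58, 0.002]
wrist_force: [-2.3, -2.1, 5.6]
width: 0.46
grip_force: 26.3
```

```bash
python3 r.py
```

```text
t 10.90 pos [ 0.5204 -0.0167  0.1012] x [0.9318 0.3631 0.0009] q6 1.120 F [-2.2533 -2.0903  5.628 ] T [-0.3281  0.251   0.0686] jt6 -0.255 w 0.460 g 26.3
```

>>> {"method": "play_rows", "body": {
  "steps": [0,0,0,-0.08,0,0,0,-0.08]
}}

```text
time: 11.15
tool_pos: [0.5204, -0.0167, 0.1012]
tcp_rot: [3.061, 0.703, 0.001]
wrist_force: [-2.0, -1.8, 5.3]
width: 0.457
grip_force: 26.4
```

```bash
python3 r.py
```

```text
t 11.15 pos [ 0.5204 -0.0167  0.1012] x [0.8999 0.4362 0.0008] q6 1.040 F [-1.9877 -1.7504  5.2738] T [-0.2654  0.275   0.0169] jt6 -0.188 w 0.457 g 26.4
```

>>> {"method": "play_rows", "body": {
  "steps": [0,0,0,-0.08,0,0,0,-0.08]
}}

```text
time: 11.4
tool_pos: [0.5204, -0.0167, 0.1012]
tcp_rot: [3.031, 0.825, 0.002]
wrist_force: [-1.6, -1.5, 4.6]
width: 0.46
grip_force: 26.4
```

```bash
python3 r.py
```

```text
t 11.40 pos [ 0.5204 -0.0167  0.1012] x [0.8621 0.5067 0.0008] q6 0.960 F [-1.6492 -1.4975  4.6285] T [-0.2542  0.2634  0.0179] jt6 -0.188 w 0.460 g 26.4
```

>>> {"method": "play_rows", "body": {
  "steps": [0,0,0,-0.08,0,0,0,-0.08]
}}

```text
time: 11.65
tool_pos: [0.5203, -0.0166, 0.1012]
tcp_rot: [2.995, 0.945, 0.001]
wrist_force: [-2.4, -1.8, 5.4]
width: 0.455
grip_force: 26.4
```

```bash
python3 r.py
```

```text
t 11.65 pos [ 0.5203 -0.0166  0.1012] x [0.8189 0.5739 0.0006] q6 0.880 F [-2.4015 -1.8322  5.4151] T [-0.2287  0.2484  0.0073] jt6 -0.188 w 0.455 g 26.4
```

>>> {"method": "play_rows", "body": {
  "steps": [0,0,0,-0.08,0,0,0,-0.08]
}}

```text
time: 11.9
tool_pos: [0.5204, -0.0167, 0.1012]
tcp_rot: [2.955, 1.064, 0.001]
wrist_force: [-1.3, -1.2, 5.2]
width: 0.458
grip_force: 26.3
```

```bash
python3 r.py
```

```text
t 11.90 pos [ 0.5204 -0.0167  0.1012] x [0.7705 0.6375 0.0006] q6 0.800 F [-1.2762 -1.2256  5.1884] T [-0.2298  0.2984 -0.0347] jt6 -0.223 w 0.458 g 26.3
```

>>> {"method": "play_rows", "body": {
  "steps": [0,0,0,-0.08,0,0,0,-0.08]
}}

```text
time: 12.15
tool_pos: [0.5205, -0.0168, 0.1012]
tcp_rot: [2.911, 1.179, 0.002]
wrist_force: [-0.7, -1.4, 5.1]
width: 0.458
grip_force: 26.4
```

```bash
python3 r.py
```

```text
t 12.15 pos [ 0.5205 -0.0168  0.1012] x [0.7181 0.696  0.0007] q6 0.721 F [-0.7307 -1.4338  5.1055] T [-0.2516  0.2738 -0.167 ] jt6 -0.363 w 0.458 g 26.4
```

The first anticlockwise hump starts at about q6 = 0.80. I expect the rest near 0.41, 0.01, -0.38 and -0.77, and will sample each peak and each free zone.

>>> {"method": "play_rows", "body": {
  "steps": [0,0,0,-0.11,0,0,0,-0.19,0,0,0,-0.19,0,0,0,-0.19]
}}

```text
time: 12.65
tool_pos: [0.5203, -0.0166, 0.1012]
tcp_rot: [2.786, 1.45, 0.001]
wrist_force: [-2.2, -1.9, 5.5]
width: 0.458
grip_force: 26.4
```

```bash
python3 r.py
```

```text
t 12.65 pos [ 0.5203 -0.0166  0.1012] x [0.5739 0.8189 0.0004] q6 0.532 F [-2.2486 -1.9237  5.5137] T [-0.1749  0.3384  0.0181] jt6 0.006 w 0.458 g 26.4
```

>>> {"method": "play_rows", "body": {
  "steps": [0,0,0,-0.09,0,0,0,-0.17,0,0,0,-0.17]
}}

```text
time: 13.02
tool_pos: [0.5203, -0.0166, 0.1012]
tcp_rot: [2.653, 1.682, 0.001]
wrist_force: [-1.1, -1.9, 5.5]
width: 0.451
grip_force: 26.4
```

```bash
python3 r.py
```

```text
t 13.03 pos [ 0.5203 -0.0166  0.1012] x [0.4267 0.9044 0.0003] q6 0.361 F [-1.1137 -1.8717  5.479 ] T [-0.2157  0.2725 -0.1143] jt6 -0.292 w 0.451 g 26.4
```

>>> {"method": "play_rows", "body": {
  "steps": [0,0,0,-0.11,0,0,0,-0.22,0,0,0,-0.22,0,0,0,-0.22]
}}

```text
time: 13.52
tool_pos: [0.5201, -0.0165, 0.1012]
tcp_rot: [2.453, 1.962, 0.001]
wrist_force: [-3.1, -1.0, 8.0]
width: 0.457
grip_force: 26.4
```

```bash
python3 r.py
```

```text
t 13.53 pos [ 0.5201 -0.0165  0.1012] x [0.2194 0.9756 0.0001] q6 0.142 F [-3.0617 -0.9802  7.9715] T [-0.1634  0.3576 -0.0181] jt6 0.004 w 0.457 g 26.4
```

>>> {"method": "play_rows", "body": {
  "steps": [0,0,0,-0.09,0,0,0,-0.17,0,0,0,-0.17]
}}

```text
time: 13.9
tool_pos: [0.5202, -0.0165, 0.1012]
tcp_rot: [2.277, 2.164, 0.001]
wrist_force: [-1.8, -2.5, 6.4]
width: 0.461
grip_force: 26.4
```

```bash
python3 r.py
```

```text
t 13.90 pos [ 0.5202 -0.0165  0.1012] x [0.0509 0.9987 0.0001] q6 -0.029 F [-1.8348 -2.4681  6.3883] T [-0.1621  0.3815 -0.1474] jt6 -0.286 w 0.461 g 26.4
```

>>> {"method": "play_rows", "body": {
  "steps": [0,0,0,-0.11,0,0,0,-0.22,0,0,0,-0.22,0,0,0,-0.22]
}}

```text
time: 14.4
tool_pos: [0.52, -0.0165, 0.1012]
tcp_rot: [2.026, 2.401, 0.0]
wrist_force: [-2.9, -0.6, 6.7]
width: 0.455
grip_force: 26.5
```

```bash
python3 r.py
```

```text
t 14.40 pos [ 0.52   -0.0165  0.1012] x [-0.1679  0.9858 -0.    ] q6 -0.248 F [-2.894  -0.6025  6.6502] T [-0.2138  0.4807 -0.005 ] jt6 0.004 w 0.455 g 26.5
```

>>> {"method": "play_rows", "body": {
  "steps": [0,0,0,-0.09,0,0,0,-0.17,0,0,0,-0.17,0,0,0,-0.17]
}}

```text
time: 14.9
tool_pos: [0.5201, -0.0165, 0.1012]
tcp_rot: [1.815, 2.564, 0.001]
wrist_force: [-2.7, -0.5, 6.6]
width: 0.457
grip_force: 26.4
```

```bash
python3 r.py
```

```text
t 14.90 pos [ 0.5201 -0.0165  0.1012] x [-0.3321  0.9432 -0.0001] q6 -0.418 F [-2.7202 -0.5406  6.6111] T [-0.2129  0.4124 -0.0885] jt6 -0.083 w 0.457 g 26.4
```

>>> {"method": "play_rows", "body": {
  "steps": [0,0,0,-0.11,0,0,0,-0.22,0,0,0,-0.22,0,0,0,-0.22]
}}

```text
time: 15.4
tool_pos: [0.5199, -0.0165, 0.1012]
tcp_rot: [1.523, 2.748, -0.0]
wrist_force: [-2.5, -0.7, 6.5]
width: 0.457
grip_force: 26.5
```

```bash
python3 r.py
```

```text
t 15.40 pos [ 0.5199 -0.0165  0.1012] x [-0.5302  0.8479 -0.0001] q6 -0.638 F [-2.5017 -0.6624  6.5489] T [-0.1611  0.4289  0.0625] jt6 0.004 w 0.457 g 26.5
```

>>> {"method": "play_rows", "body": {
  "steps": [0,0,0,-0.09,0,0,0,-0.17,0,0,0,-0.17,0,0,0,-0.17]
}}

```text
time: 15.9
tool_pos: [0.5199, -0.0165, 0.1012]
tcp_rot: [1.284, 2.867, 0.0]
wrist_force: [-2.7, -0.7, 7.2]
width: 0.458
grip_force: 26.5
```

```bash
python3 r.py
```

```text
t 15.90 pos [ 0.5199 -0.0165  0.1012] x [-0.6658  0.7462 -0.    ] q6 -0.808 F [-2.6664 -0.6838  7.1766] T [-0.1787  0.4834 -0.0749] jt6 -0.079 w 0.458 g 26.5
```

>>> {"method": "play_rows", "body": {
  "steps": [0,0,0,-0.04,0,0,0,-0.04]
}}

```text
time: 16.15
tool_pos: [0.52, -0.0165, 0.1012]
tcp_rot: [1.226, 2.892, 0.0]
wrist_force: [-2.6, -0.5, 6.9]
width: 0.46
grip_force: 26.4
```

```bash
python3 r.py
```

```text
t 16.15 pos [ 0.52   -0.0165  0.1012] x [-0.6952  0.7188 -0.    ] q6 -0.848 F [-2.5866 -0.4755  6.8966] T [-0.2134  0.4838 -0.15  ] jt6 -0.235 w 0.460 g 26.4
```

>>> {"method": "play_rows", "body": {
  "steps": [0,0,0,-0.05,0,0,0,-0.05]
}}

```text
time: 16.4
tool_pos: [0.52, -0.0164, 0.1012]
tcp_rot: [1.154, 2.922, 0.001]
wrist_force: [-1.3, -0.4, 5.8]
width: 0.456
grip_force: 26.5
```

```bash
python3 r.py
```

```text
t 16.40 pos [ 0.52   -0.0164  0.1012] x [-0.7302  0.6833 -0.    ] q6 -0.898 F [-1.3093 -0.4389  5.8485] T [-0.1633  0.5041 -0.2166] jt6 -0.339 w 0.456 g 26.5
```

>>> {"method": "play_rows", "body": {
  "steps": [0,0,0,-0.09,0,0,0,-0.16,0,0,0,-0.16,0,0,0,-0.16]
}}

```text
time: 16.9
tool_pos: [0.5198, -0.0166, 0.1012]
tcp_rot: [-0.916, -3.005, 0.0]
wrist_force: [-4.2, -2.1, 6.5]
width: 0.457
grip_force: 26.5
```

```bash
python3 r.py
```

```text
t 16.90 pos [ 0.5198 -0.0166  0.1012] x [-0.8299  0.558  -0.0001] q6 -1.058 F [-4.2066 -2.0943  6.5004] T [-0.1913  0.5111 -0.0082] jt6 0.006 w 0.457 g 26.5
```

Hump 5 was felt and the knob is now in a free zone. The anticlockwise humps rise slowly, though, so I'll probe toward the sixth contact in small steps. That should show that the fifth click has snapped, while staying far short of snapping the sixth.

>>> {"method": "play_rows", "body": {
  "steps": [0,0,0,-0.03,0,0,0,-0.03,0,0,0,-0.03]
}}

```text
time: 17.27
tool_pos: [0.5198, -0.0166, 0.1012]
tcp_rot: [-0.871, -3.018, 0.0]
wrist_force: [-4.1, -1.3, 7.3]
width: 0.457
grip_force: 26.5
```

```bash
python3 r.py
```

```text
t 17.27 pos [ 0.5198 -0.0166  0.1012] x [-0.8462  0.5328 -0.    ] q6 -1.088 F [-4.1076 -1.3425  7.2803] T [-0.24    0.5183 -0.0185] jt6 0.008 w 0.457 g 26.5
```

>>> {"method": "play_rows", "body": {
  "steps": [0,0,0,-0.03,0,0,0,-0.03,0,0,0,-0.03]
}}

```text
time: 17.65
tool_pos: [0.5198, -0.0166, 0.1012]
tcp_rot: [-0.826, -3.031, 0.0]
wrist_force: [-3.5, -1.3, 7.8]
width: 0.459
grip_force: 26.5
```

```bash
python3 r.py
```

```text
t 17.65 pos [ 0.5198 -0.0166  0.1012] x [-0.8618  0.5073  0.    ] q6 -1.118 F [-3.538  -1.2991  7.8461] T [-0.2232  0.5398  0.0152] jt6 0.008 w 0.459 g 26.5
```

>>> {"method": "play_rows", "body": {
  "steps": [0,0,0,-0.03,0,0,0,-0.03,0,0,0,-0.03]
}}

```text
time: 18.02
tool_pos: [0.5198, -0.0166, 0.1011]
tcp_rot: [-0.78, -3.043, 0.0]
wrist_force: [-2.9, -0.7, 7.3]
width: 0.458
grip_force: 26.5
```

```bash
python3 r.py
```

```text
t 18.02 pos [ 0.5198 -0.0166  0.1011] x [-0.8766  0.4812  0.    ] q6 -1.148 F [-2.9293 -0.7122  7.255 ] T [-0.2451  0.5305 -0.0457] jt6 -0.005 w 0.458 g 26.5
```

Zero torque from -1.058 to -1.118, with first touch again at about -1.15. That confirms five clicks are done and the wheel is at rest in the fifth. I'll back off into the play, release and lift.

>>> {"method": "play_rows", "body": {
  "steps": [0,0,0,0.09,0,0,0,0.09]
}}

```text
time: 18.27
tool_pos: [0.5198, -0.0166, 0.1012]
tcp_rot: [-0.917, -3.005, 0.0]
wrist_force: [-3.8, -1.5, 7.1]
width: 0.458
grip_force: 26.5
```

>>> {"method": "play_rows", "body": {
  "steps": [0,0,0,0,0,0,0,0,0,0,0,0,0,0,0,0,0,0,0,0,0,0,-0.02,0,0,0,-0.05,0,0,0,-0.07,0,0,0,-0.07,0],
  "jaw": 0
}}

```text
time: 19.4
tool_pos: [0.5215, -0.0166, 0.1727]
tcp_rot: [0.918, 3.0, 0.002]
wrist_force: [0.0, 0.9, -0.8]
width: 0.998
grip_force: 0.0
```

Run:
```python
from h import *
from workcell import bot
s=bot.read_state();brief(s);togo(s,[.4807,.0067,.135]);d=Ro.from_rotvec(s["tcp_rot"]).inv().apply([-.857,.515,0]);print("turn to radial",np.arctan2(d[1],d[0]))
```

```text
t 19.40 pos [ 0.5215 -0.0166  0.1727] x [-0.8288  0.5595 -0.0038] q6 -1.057 F [ 0.0094  0.9134 -0.8463] T [-0.0125 -0.0627  0.0017] jt6 -0.000 w 0.998 g 0.0
 shift in tool axes: [ 0.047  -0.0036  0.0375]
turn to radial -0.05266337040762433
```

>>> {"method": "play_rows", "body": {
  "steps": [0.023,-0.0018,0,0,0.0465,-0.0036,0,0,0.0465,-0.0036,0,0,0.0465,-0.0036,0,0,0.0465,-0.0036,0.02,0,0.0465,-0.0036,0.035,0,0.0465,-0.0036,0.035,0,0.0465,-0.0036,0.035,0],
  "jaw": 255
}}

```text
time: 20.4
tool_pos: [0.4797, 0.0064, 0.1358]
tcp_rot: [0.919, 3.004, 0.0]
wrist_force: [-0.1, 0.7, 0.7]
width: 0.001
grip_force: 0.0
```

```bash
python3 r.py
python3 - <<'E'
from h import *
from workcell import bot
s=bot.read_state();togo(s,[.4807,.0067,.108])
I=[]
for n,(x,y) in(("scene",(240,120)),("side",(240,140))):
    c=bot.read_camera(n);I.append(cv2.resize(c["pixels"][y:y+90,x:x+80],(400,450),interpolation=cv2.INTER_CUBIC))
    for dz in(-.01,-.013):print(n,dz,(proj(c,s["tool_pos"]-[0,0,dz])-[x,y])*5,"lock",(proj(c,np.array([.4807,.0067,.106]))-[x,y])*5)
cv2.imwrite("pics/l1.png",np.hstack(I))
E
```

```text
t 20.40 pos [0.4797 0.0064 0.1358] x [-0.8287  0.5597 -0.    ] q6 -1.015 F [-0.1048  0.7153  0.7434] T [-0.0073  0.0226 -0.0313] jt6 -0.001 w 0.001 g 0.0
 shift in tool axes: [-0.0007  0.0008  0.0278]
scene -0.01 [245.0023 254.8483] lock [241.4577 344.0722]
scene -0.013 [245.0557 247.8319] lock [241.4577 344.0722]
side -0.01 [195.6829 211.2427] lock [195.8923 308.9693]
side -0.013 [195.8673 203.6719] lock [195.8923 308.9693]
```

View pics/l1.png

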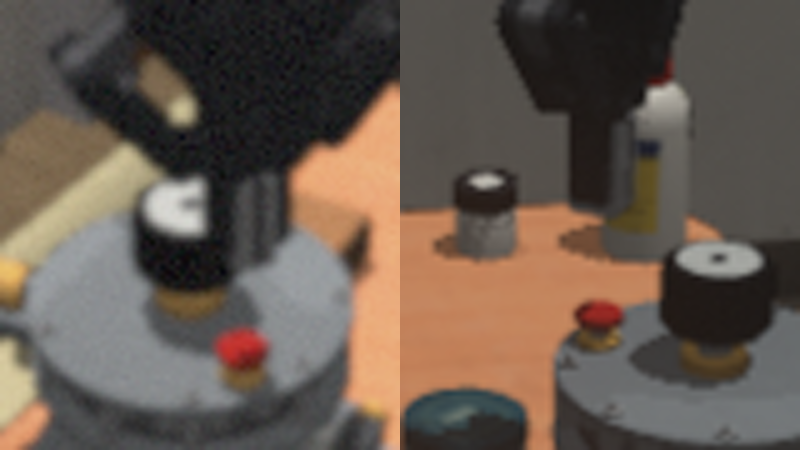

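The shut tips (about z 0.146) are centred over the red button, which is still up; knob and lock are clear. I'll go down in guarded steps.

>>> {"method": "play_rows", "body": {
  "steps": [-0.0007,0.0008,0.015,0,-0.0007,0.0008,0.03,0,-0.0007,0.0008,0.035,0,-0.0007,0.0008,0.035,0]
}}

```text
time: 21.0
tool_pos: [0.4795, 0.0069, 0.0997]
tcp_rot: [-0.918, -3.002, 0.001]
wrist_force: [-0.2, 0.2, -0.9]
width: 0.002
grip_force: 0.0
```

>>> {"method": "play_rows", "body": {
  "steps": [0,0,0.003,0,0,0,0.003,0]
}}

```text
time: 21.25
tool_pos: [0.4805, 0.0069, 0.0978]
tcp_rot: [0.919, 3.004, 0.0]
wrist_force: [0.1, 0.1, 0.6]
width: 0.005
grip_force: 0.0
```

>>> {"method": "play_rows", "body": {
  "steps": [0,0,0.003,0,0,0,0.003,0]
}}

```text
time: 21.5
tool_pos: [0.4806, 0.0068, 0.0948]
tcp_rot: [0.919, 3.004, 0.0]
wrist_force: [-0.6, 0.2, 0.3]
width: 0.0
grip_force: 0.0
```

>>> {"method": "play_rows", "body": {
  "steps": [0,0,0.002,0,0,0,0.002,0]
}}

```text
time: 21.75
tool_pos: [0.4805, 0.0068, 0.0927]
tcp_rot: [0.919, 3.004, 0.0]
wrist_force: [-0.2, -0.3, 0.8]
width: 0.002
grip_force: 0.4
```

>>> {"method": "play_rows", "body": {
  "steps": [0,0,0.002,0,0,0,0.002,0]
}}

```text
time: 22.0
tool_pos: [0.4805, 0.0068, 0.0906]
tcp_rot: [0.919, 3.004, 0.0]
wrist_force: [0.9, -0.6, 0.9]
width: 0.001
grip_force: 0.4
```

>>> {"method": "play_rows", "body": {
  "steps": [0,0,0.0015,0,0,0,0.0015,0]
}}

```text
time: 22.25
tool_pos: [0.4804, 0.0068, 0.0891]
tcp_rot: [0.919, 3.004, 0.0]
wrist_force: [0.7, 0.9, 0.3]
width: 0.002
grip_force: 0.4
```

>>> {"method": "play_rows", "body": {
  "steps": [0,0,0.0015,0]
}}

```text
time: 22.38
tool_pos: [0.4804, 0.0068, 0.0878]
tcp_rot: [0.919, 3.004, 0.0]
wrist_force: [-0.6, 0.5, 1.4]
width: 0.002
grip_force: 1.0
```

>>> {"method": "play_rows", "body": {
  "steps": [0,0,0.0015,0]
}}

```text
time: 22.5
tool_pos: [0.4804, 0.0069, 0.0862]
tcp_rot: [0.919, 3.004, 0.0]
wrist_force: [-1.2, 1.0, 10.1]
width: -0.003
grip_force: 5.0
```

```bash
python3 r.py
python3 - <<'E'
from h import *
from workcell import bot
I=[]
for n,(x,y) in(("scene",(240,120)),("side",(240,140))):
    c=bot.read_camera(n);I.append(cv2.resize(c["pixels"][y:y+90,x:x+80],(400,450),interpolation=cv2.INTER_CUBIC))
cv2.imwrite("pics/l2.png",np.hstack(I))
E
```

```text
t 22.50 pos [0.4804 0.0069 0.0862] x [-0.8288  0.5595 -0.    ] q6 -1.015 F [-1.2299  1.0492 10.0598] T [ 0.1793  0.2964 -0.0284] jt6 -0.000 w -0.003 g 5.0
```

View pics/l2.png

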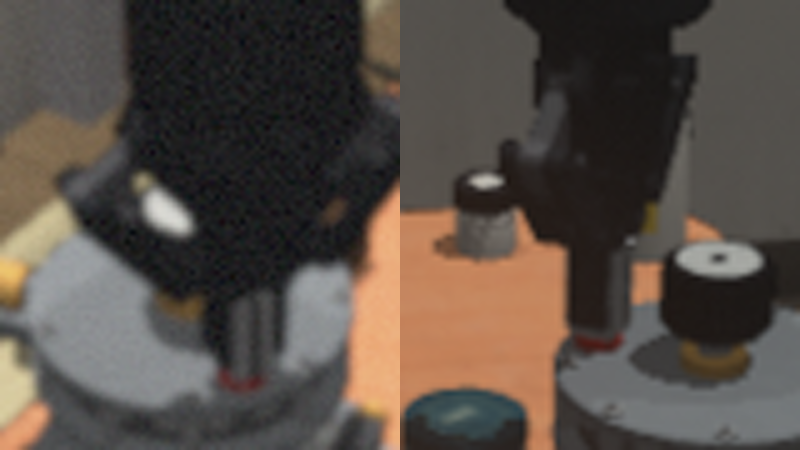

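The button is nearly flush at side crop (598,341), and the force jumped to 10 N at the expected depth, so it's at the dead stop. I'll hold briefly, then retreat.

>>> {"method": "play_rows", "body": {
  "steps": [0,0,0.0003,0,0,0,0.0003,0]
}}

```text
time: 22.85
tool_pos: [0.4804, 0.0069, 0.0863]
tcp_rot: [0.919, 3.004, 0.0]
wrist_force: [-0.5, 0.6, 5.9]
width: -0.001
grip_force: 2.8
```

>>> {"method": "play_rows", "body": {
  "steps": [0,0,-0.01,0,0,0,-0.04,0,0,0,-0.08,0,0,0,-0.12,0,-0.04,0,-0.14,0,-0.08,0,-0.14,0,-0.08,0,-0.14,0]
}}

```text
time: 23.72
tool_pos: [0.5483, -0.0393, 0.2263]
tcp_rot: [0.921, 3.002, -0.0]
wrist_force: [-0.8, 0.6, -0.8]
width: -0.002
grip_force: 0.0
```

```bash
python3 r.py
python3 - <<'E'
from h import *
from workcell import bot
I=[]
for n,(x,y) in(("scene",(210,140)),("side",(230,170))):
    c=bot.read_camera(n);I.append(cv2.resize(c["pixels"][y:y+150,x:x+130],(390,450),interpolation=cv2.INTER_CUBIC))
cv2.imwrite("pics/f.png",np.hstack(I))
E
```

```text
t 23.73 pos [ 0.5483 -0.0393  0.2263] x [-0.8279  0.5608 -0.001 ] q6 -1.092 F [-0.8345  0.5974 -0.7779] T [ 0.0111 -0.0123  0.0469] jt6 -0.099 w -0.002 g 0.0
```

View pics/f.png

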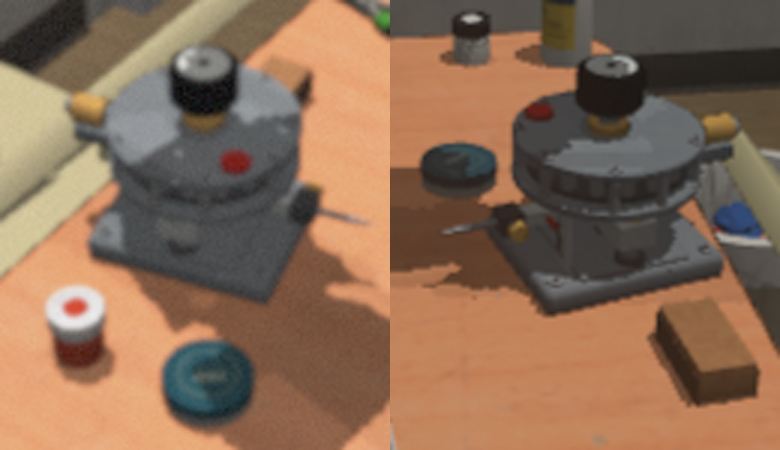

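The lock is down (scene crop (236,161)), flush with the cover. The tin, pot and block haven't moved, and the arm is clear. Settling, then handing in.

>>> {"method": "play_rows", "body": {
  "steps": [0,0,0,0,0,0,0,0,0,0,0,0]
}}

```text
time: 24.2
tool_pos: [0.5462, -0.0375, 0.2259]
tcp_rot: [0.918, 3.004, 0.0]
wrist_force: [-0.4, -0.4, -0.0]
width: -0.001
grip_force: 0.0
```

```bash
python3 -c "
from workcell import bot
print(bot.finish_job())"
```

```text
the job is handed in; nothing more can be done
None
```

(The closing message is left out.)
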